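Seat the foam box on the scale and tare it

ROBOT

A 6-joint arm with a two-finger parallel gripper is mounted at the origin on the work surface. World frame = base frame: x ahead of the robot, y to its left, z up, the work surface at z = 0. Lengths are in m, angles in rad, forces in N, time in s.
With the tool pointing down it reaches from about 0.375 to 0.975 m from the base axis. Payload 3.8 kg.
Tool frame: the origin (TCP) lies midway between the tips of the shut fingers; the grasp point (between the pads) lies 19 mm behind it; z points along the fingers, y is the direction in which the jaws open and shut (so a half turn about z gives the same grasp; the last joint's range is limited). The gripper opens to 85 mm and grips with 20 to 120 N. Pads are 22 mm wide; open, the fingers measure 114 mm over their backs; the gripper's body (76 mm by 85 mm) begins 54 mm behind the grasp point. The pads swing forward as they close: fully open they stand 13 mm farther back than shut.
Start: joints at [1.135, 0.264, 1.604, -0, 1.274, -0.037], TCP at [0.262, 0.622, 0.231] pointing down, gripper open.
Joint ranges: [-2.63, 2.63], [-0.94, 2.18], [0.31, 2.57], [-1.31, 4.45], [0, 2.66], [-2.55, 2.55]. Speed limits (rad/s): [2.57, 2.57, 3.14, 3.14, 3.14, 3.14].

INTERFACE

Orientations are given as a rotation vector (axis times angle).
In Python, from workcell import bot gives the robot as it stands.
- The arm moves only by the tool drive_tool, never from a script. Its argument "deltas" is a list of rows, each an object with "hand": the opening, from 0 (shut) to 1 (fully open); "offset": the shift along the world's x, y, z in cm, a list of three; "angular": the turn, a rotation vector about the world's x, y, z in degrees, a list of three. A call has 1 to 8 rows; each row is the pose to reach, as a shift and turn from the pose commanded when the call began; what a row does not reach only later rows make up. A row lasts 1/8 s, in which the tool goes at most 62.5 mm and 10.7 degrees, less where a joint would pass 70% of its speed; a pose out of reach is approached as far as the arm can. A call with a gripper value outside its range is refused whole. The fingers move at their own pace and stop on an object; "force" is the grip in N (left out, the last holds). Time passes only in rows, so rows that repeat a pose let the fingers close. It gives the time, the measured TCP pose, the force and the opening at its end, in the units of the state.
- bot.read_state(): the state, without advancing time (a new reading comes with each control period).
- bot.read_camera(name): name is "side" or "top"; returns a dict with "frame" (480x640x3 uint8, blue, green, red), "mtx" (3x3 intrinsics, pixels), "k1" (the pictures are not rectified: a ray, as slopes to the right and down, at radius r is drawn at 1 + k1 r^2 times it, then the intrinsics apply), "R" (3x3) and "t" (3): a world point X has camera coordinates R X + t. Camera axes: x right, y down, z forward; pixel columns grow to the right and rows downward; lengths in m; the calibration is good to about 2 mm. A picture is of the moment at which its call begins. There is no depth.
- bot.finish_job(): hands the job in, once; it reports no verdict.
The state is a dict: "time": time; "q": joint angles; "joint_vel": joint speeds; "joint_torque": joint torques, N m; "tool_pos": TCP position; "tcp_rot": TCP orientation; "wrist_force": force on the tool from outside, world axes, zero at the start; "torque": the same for the moment, N m; "width": opening from 0.0 (shut) to 1.0 (fully open).
Only numpy, scipy, OpenCV 4.12 (cv2) and the standard library are available. Lean on these libraries where they do the work, as an engineer would, in place of code of your own. Each camera call takes 0.05 s, during which the arm holds its last target. There are 200 camera calls.

TASK

The empty foam box was set down with its front edge hanging over the near edge of the weighing platform. Push it back with the outside of the fingers, keeping it flat on the pan and never picking it up, until it stands square in the middle of the steel pan, and take your hand off it; then reach a fingertip into the oblong well of the weighing terminal, press the sunken tare key all the way down and let it spring back up. Do not press the round power key, and leave the other things on the bench where they are.

Things in the scene. Friction and masses are not known exactly. Their poses are not given: they have to be found in the camera images.
- foambox: the open-topped white foam box (empty, loose, about 0.13 to 0.27 kg): 150 along its x, 200 along its y, 90 high, walls 20 thick; origin at the centre of its underside, z up. It stands on the pan with its near (-x) side hanging about 25 to 60 over the pan's near edge
- foambox_mid (a point): the same box's centre, 45 above its underside; same axes
- pan_center (a point): centre of the top of the weighing platform's flat steel pan; the pan is 240 along x, 280 along y, its top 45 above the bench, without a rim. x points away from the robot (yawed up to 0.25 rad), z up. The platform is fixed; it stands left or right, the terminal on the other side
- tare_top (a point): centre of the top face of the white tare key, 29 (x) x 39 (y), at the bottom of an oblong well 34 (x) x 44 (y), 15 below the panel face at rest. z points outward along the key's travel, square to the sloping panel; x up the slope, away from the robot; y to the left along the panel. It is the right-hand well seen from the robot
- terminal: the weighing terminal, a grey desk unit 130 (x) x 190 (y), 42 high at its near edge and 69 at the far edge: the panel slopes 12 degrees, lower towards the robot. Display in the far half, two key wells in the near half. Fixed to the bench; yawed up to 0.25 rad; origin under its centre, z up
- tare (a joint): travel of the tare key: 0 up, 0.005 m fully down; it springs back. Needs about 1.2 N to start and 4 N fully down
- power_top (a point): centre of the top of the power key, not to be pressed: white round key 26 in diameter in a round well 32 in diameter, 85 to the left (+y) of the tare key along the same panel; top 15 below the panel face
- power (a joint): travel of the power key: 0 up, 0.005 m fully down
- foamlid: loose lid of the foam box, white polystyrene, 150 x 200 x 24, lying flat on the bench; origin at the centre of its underside
- smallbox: small closed white foam box with lid, 130 x 130 x 112 high; origin under its centre
- cryobox: white cardboard freezer box with lid, 134 x 134 x 52 high; origin under its centre
- rack: tube rack with capped vials, 62 x 124, 54 high over the caps, standing behind the terminal; origin under its centre
- forceps: long steel forceps, about 205 long along its x, 9 high, lying on the bench in front of the terminal; origin under its middle
- tape: roll of paper tape lying flat, 68 outside diameter, 19 high; origin under its centre
- spray: white spray bottle, 72 diameter, 198 high, standing; origin under its centre
Not all that is in view belongs to the job. What is shaped like the terminal but turquoise is not meant.

How it is judged:
On the way, in this order (a step that is already met when the one before it is completed fails the run):
1. the foam box stands square in the middle of the pan, at rest and no longer touched (x of foambox_mid in the frame of pan_center between -0.03 and 0.03 m and y of foambox_mid in the frame of pan_center between -0.03 and 0.03 m and angle between the x axis of foambox_mid and the x axis of pan_center, either way round below 0.14 rad and angle between foambox_mid's own z axis and vertical below 0.05 rad and z of foambox_mid in the frame of pan_center between 0.038 and 0.052 m and linear speed of foambox below 0.02 m/s and contact force between each of the fingers, the arm and foambox below 0.2 N), for 0.2 s.
2. with the box standing so and untouched, the tare key is pressed all the way down by a fingertip (all of step 1 and value of joint tare above 0.004 m and contact force between the fingers and tare above 1 N), for 0.1 s.
At the end, for the whole second after the job is handed in: The foam box stands flat and at rest on the pan, its centre within 30 mm of the pan's centre along each of the pan's sides and square to the pan within 0.14 rad (8 degrees); both keys are up again after the tare key was pressed at least 4 of its 5 mm (x of foambox_mid in the frame of pan_center between -0.03 and 0.03 m and y of foambox_mid in the frame of pan_center between -0.03 and 0.03 m and angle between the x axis of foambox_mid and the x axis of pan_center, either way round below 0.14 rad and angle between foambox_mid's own z axis and vertical below 0.05 rad and z of foambox_mid in the frame of pan_center between 0.038 and 0.052 m and linear speed of foambox below 0.02 m/s and value of joint each of tare, power below 0.001 m); the robot touches nothing.
It fails at once if the foam box is lifted or tipped (z of foambox_mid in the frame of pan_center above 0.055 m or angle between foambox_mid's own z axis and vertical above 0.15 rad).
It fails at once if the power key is pressed (value of joint power above 0.002 m).
It fails at once if another thing on the bench is shifted more than 30 mm (distance of any of foamlid, smallbox, cryobox, rack, forceps, tape, spray from where it was at the start of the episode above 0.03 m).
It also fails if it takes over 48 s, if anything falls off the work surface, if the arm or the gripper's body presses on something with over 40 N, if the wrist force passes 120 N, or if a joint passes its speed limit or range.

## Working session

There is one attempt and no reset: what is moved stays moved. The work goes in short steps, Python scripts to look and compute and a tool call to move; the robot and the scene stay as the last step left them, time stands still between calls to the robot, and variables do not carry over. Pictures are saved under pics/ and viewed, about 8 in all and at most 12, crops included, and the job is handed in when it is done.

Besides the shell and the picture viewer there is one more tool, called after "Request:" by a JSON object that holds its "fn" and its "kwargs", one argument or row to a line. drive_tool: Moves the arm, as the interface text tells. Its arguments: {"type":"object","properties":{"deltas":{"type":"array"},"force":{"type":"number"}},"required":["deltas"]}

```bash
mkdir -p pics; python3 - <<'E'
from workcell import bot
import cv2,pickle,numpy as np
d={n:bot.read_camera(n) for n in("top","side")}
pickle.dump(d,open("c0.pkl","wb"))
for n in d:
    cv2.imwrite(f"pics/{n}0.png",d[n]["frame"]); c=d[n]; print(n,c["mtx"].tolist(),c["k1"],np.round(-c["R"].T@c["t"],3),np.round(c["R"],2).tolist())
print(bot.read_state())
E
```

```text
top [[549.4453118797276, 0.0, 322.2544718659475], [0.0, 549.4453118797276, 238.08683506364153], [0.0, 0.0, 1.0]] -0.1700367555935861 [ 0.376 -0.014  1.514] [[0.0, -1.0, -0.0], [-1.0, -0.0, -0.09], [0.09, 0.0, -1.0]]
side [[485.0571987557296, 0.0, 321.39967175041545], [0.0, 485.0571987557296, 234.86639498458658], [0.0, 0.0, 1.0]] 0.003083858943184037 [-0.148 -0.721  0.798] [[0.76, -0.65, 0.01], [-0.37, -0.45, -0.81], [0.54, 0.61, -0.59]]
{'time': 0.1, 'q': array([ 1.13511960e+00,  2.64665946e-01,  1.60523346e+00, -3.62944895e-05,
        1.27372382e+00, -3.68972776e-02]), 'joint_vel': array([-1.23222538e-04, -1.79052601e-03, -3.16848081e-03,  5.47649041e-05,
        1.18399774e-03,  3.82686586e-04]), 'joint_torque': array([ 9.47500484e-05, -5.16708148e+01, -3.68587911e+01, -1.92689627e-04,
        6.46429180e-03,  1.77270158e-05]), 'tool_pos': array([0.26182854, 0.62142831, 0.23009669]), 'tcp_rot': array([-0.62215479, -3.07891922,  0.0031133 ]), 'wrist_force': array([ 0.17528428,  0.80989706, -0.42615691]), 'torque': array([-0.0078803 ,  0.00074951,  0.02252107]), 'width': 1.0007570540411457}
```

View pics/top0.png

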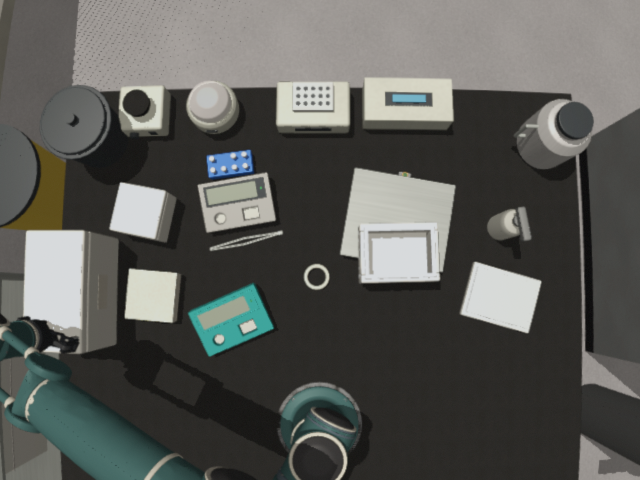

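View pics/side0.png

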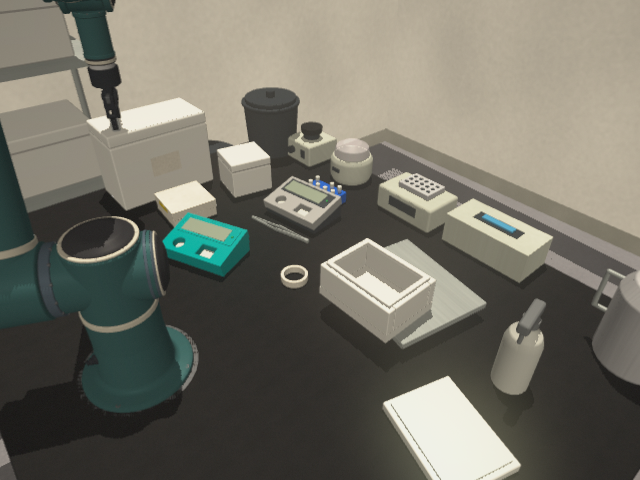

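Top view: grey terminal at (237,202), with the oblong tare key at (251,212) and the round power key at (221,217). The open foam box is at (398,252) on the steel pan at (400,215). Possible mix-ups:
- The turquoise terminal at (231,320), with its key at (248,327), is the decoy.
- The lid at (500,296), the cryobox at (152,295) and the small box at (142,212) are other white items and not the open box.

I'll check the choice in one close crop.

```bash
cat > h.py <<'E'
import numpy as np,cv2
def ray(c,uv):
    # pixel -> world ray (origin, dir)
    x=(np.asarray(uv,float)-c["mtx"][:2,2])/c["mtx"][0,0]; rd=np.linalg.norm(x); r=rd
    for _ in range(20): r=rd/(1+c["k1"]*r*r)
    x=x*(r/rd) if rd else x
    return -c["R"].T@c["t"], c["R"].T@np.array([x[0],x[1],1])
def onplane(c,uv,z):
    o,d=ray(c,uv); return o+d*(z-o[2])/d[2]
def two(c1,uv1,c2,uv2):
    o,d=ray(c1,uv1);p,e=ray(c2,uv2)
    s=np.linalg.lstsq(np.stack([d,-e],1),p-o,rcond=None)[0]
    a,b=o+s[0]*d,p+s[1]*e
    return (a+b)/2,np.linalg.norm(a-b)
def proj(c,X):
    X=c["R"]@np.asarray(X,float)+c["t"]; x=X[:2]/X[2]; x=x*(1+c["k1"]*(x@x)); return x*c["mtx"][0,0]+c["mtx"][:2,2]
E
python3 - <<'E'
import pickle,cv2,numpy as np
d=pickle.load(open("c0.pkl","rb"));t=d["top"]["frame"]
a=cv2.resize(t[165:240,190:290],None,fx=4,fy=4,interpolation=cv2.INTER_CUBIC)
b=cv2.resize(t[160:300,335:465],None,fx=4,fy=4,interpolation=cv2.INTER_CUBIC)
s=d["side"]["frame"]
c=cv2.resize(s[170:235,255:350],None,fx=4,fy=4,interpolation=cv2.INTER_CUBIC)
o=np.zeros((560,800,3),np.uint8);o[:300,:278]=0
o[:300,:400]=a;o[300:560,:380]=c;o[:,400:800]=b[:,60:460]
o=np.zeros((560,800+120,3),np.uint8)
o[:300,:400]=a;o[300:560,:380]=c;o[:,400:920]=b
cv2.imwrite("pics/crop.png",cv2.resize(o,(800,487)))
E
```

```text
(no output)
```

View pics/crop.png

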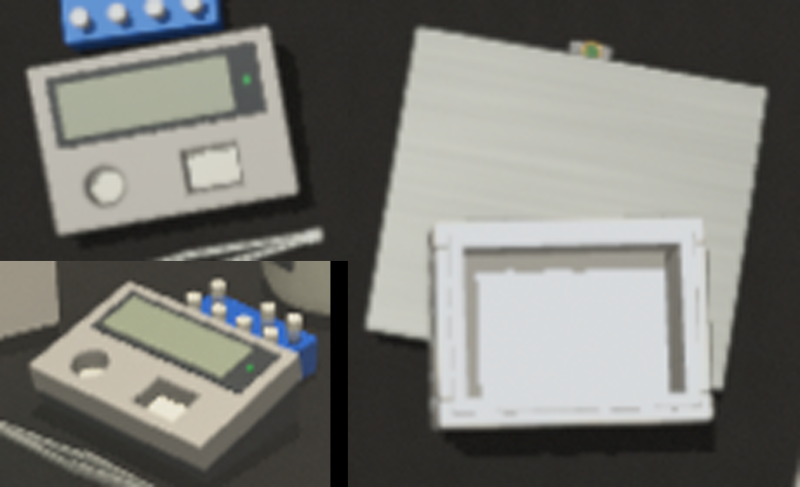

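```bash
python3 - <<'E'
from h import *;import pickle
d=pickle.load(open("c0.pkl","rb"));t=d["top"];s=d["side"];np.set_printoptions(precision=4,suppress=True)
f=lambda X,Y:(335+(X-347.8)/3.478-.37,160+Y/3.478-.37)
g=lambda X,Y:(190+X/3.478-.37,165+Y/3.478-.37)
def rep(n,P):
    P=np.array(P);print(n,P[:,:2].tolist() and np.round(P[:,:2],4).tolist(),"c",P.mean(0),"sides",np.linalg.norm(P-np.roll(P,-1,0),axis=1),
    "ang",[round(float(np.arctan2(*(v[1::-1]))),3) for v in (np.roll(P,-1,0)-P)])
rep("pan",[onplane(t,f(*p),.045) for p in((417,27),(767,88),(721,390),(366,328))])
rep("box rim",[onplane(t,f(*p),.135) for p in((435,222),(703,218),(712,418),(437,428))])
# steel mask fit not needed; panel corners top: far at .069 near .042
rep("term",[onplane(t,g(*p),z) for p,z in(((27,68),.069),((268,26),.069),((298,193),.042),((58,235),.042))])
h=lambda X,Y:(255+X/3.478-.37,170+(Y-260.9)/3.478-.37)
rep("well corners",[onplane(t,g(*p),.050) for p in((181,150),(236,143),(243,184),(188,194))])
print("tare key top",onplane(t,g(213,168),.036),"pow",onplane(t,g(105,186),.036))
print("tri tare well", two(t,g(212,168),s,h(167,398)))
E
```

```text
pan [[0.698, -0.0959], [0.6519, -0.3719], [0.4147, -0.3312], [0.4621, -0.0561]] c [ 0.5567 -0.2138  0.045 ] sides [0.2799 0.2406 0.2791 0.2393] ang [-1.737, 2.971, 1.4, -0.167]
box rim [[0.534, -0.1036], [0.5379, -0.3002], [0.392, -0.3049], [0.3848, -0.1049]] c [ 0.4622 -0.2034  0.135 ] sides [0.1966 0.146  0.2002 0.1493] ang [-1.551, -3.109, 1.607, 0.008]
term [[0.6469, 0.3279], [0.6793, 0.1407], [0.553, 0.1182], [0.5196, 0.3059]] c [0.5997 0.2232 0.0555] sides [0.19   0.1311 0.1907 0.1319] ang [-1.399, -2.965, 1.747, 0.171]
well corners [[0.5854, 0.209], [0.591, 0.1662], [0.5589, 0.1602], [0.551, 0.2029]] c [0.5716 0.1846 0.05  ] sides [0.0432 0.0326 0.0434 0.0349] ang [-1.443, -2.957, 1.753, 0.176]
tare key top [0.5732 0.1857 0.036 ] pow [0.5589 0.2708 0.036 ]
tri tare well (array([0.5727, 0.1833, 0.051 ]), np.float64(0.0036644079399099985))
```

Request:
{"fn": "drive_tool", "kwargs": {
  "deltas": [
    {"hand": 1,"offset": [0,0,6],"angular": [0,0,0]},
    {"hand": 1,"offset": [1,-2,9],"angular": [0,0,2]},
    {"hand": 1,"offset": [4,-7.5,9],"angular": [0,0,4]},
    {"hand": 1,"offset": [7,-13,9],"angular": [0,0,6]},
    {"hand": 1,"offset": [10,-18,9],"angular": [0,0,8]},
    {"hand": 1,"offset": [13,-23,9],"angular": [0,0,10]},
    {"hand": 1,"offset": [16,-28,9],"angular": [0,0,12]},
    {"hand": 1,"offset": [19,-33,9],"angular": [0,0,13.1]}
  ]
}}

```text
time: 1.1
tool_pos: [0.4525, 0.2902, 0.3208]
tcp_rot: [-0.265, -3.13, 0.0]
wrist_force: [0.7, 0.1, -0.3]
width: 0.999
```

Request:
{"fn": "drive_tool", "kwargs": {
  "deltas": [
    {"hand": 1,"offset": [-0.5,-6,0],"angular": [0,0,0]},
    {"hand": 1,"offset": [-1,-12,0],"angular": [0,0,0]},
    {"hand": 1,"offset": [-1.5,-18,0],"angular": [0,0,0]},
    {"hand": 1,"offset": [-2,-24,0],"angular": [0,0,0]},
    {"hand": 1,"offset": [-2.5,-30,0],"angular": [0,0,0]},
    {"hand": 1,"offset": [-4,-36,0],"angular": [0,0,0]},
    {"hand": 1,"offset": [-7.5,-41.5,0],"angular": [0,0,0]},
    {"hand": 1,"offset": [-11.2,-46.5,0],"angular": [0,0,0]}
  ]
}}

```text
time: 2.1
tool_pos: [0.3402, -0.1725, 0.3209]
tcp_rot: [-0.267, -3.13, 0.0]
wrist_force: [0.7, -1.8, -0.5]
width: 1.001
```

Request:
{"fn": "drive_tool", "kwargs": {
  "deltas": [
    {"hand": 1,"offset": [0,0,0],"angular": [0,0,0]},
    {"hand": 1,"offset": [0,0,-5],"angular": [0,0,0]},
    {"hand": 1,"offset": [0,0,-10],"angular": [0,0,0]},
    {"hand": 1,"offset": [0,0,-15],"angular": [0,0,0]},
    {"hand": 1,"offset": [0,0,-15],"angular": [0,0,0]}
  ]
}}

```text
time: 2.72
tool_pos: [0.3385, -0.168, 0.1671]
tcp_rot: [-0.264, -3.121, -0.007]
wrist_force: [-0.9, 0.6, -0.7]
width: 1.003
```

Request:
{"fn": "drive_tool", "kwargs": {
  "deltas": [
    {"hand": 1,"offset": [0.6,-0.8,-3],"angular": [0,0,0]},
    {"hand": 1,"offset": [0.6,-0.8,-6],"angular": [0,0,0]},
    {"hand": 1,"offset": [0.6,-0.8,-9],"angular": [0,0,0]},
    {"hand": 1,"offset": [0.6,-0.8,-9.3],"angular": [0,0,0]},
    {"hand": 1,"offset": [0.6,-0.8,-9.3],"angular": [0,0,0]}
  ]
}}

```text
time: 3.35
tool_pos: [0.3492, -0.1795, 0.0802]
tcp_rot: [0.266, 3.128, -0.002]
wrist_force: [0.1, -0.4, 1.0]
width: 1.001
```

Request:
{"fn": "drive_tool", "kwargs": {
  "deltas": [
    {"hand": 1,"offset": [0.99,-0.17,-0.3],"angular": [0,0,0]},
    {"hand": 1,"offset": [1.97,-0.34,-0.3],"angular": [0,0,0]},
    {"hand": 1,"offset": [2.96,-0.5,-0.3],"angular": [0,0,0]},
    {"hand": 1,"offset": [3.94,-0.67,-0.3],"angular": [0,0,0]},
    {"hand": 1,"offset": [4.93,-0.84,-0.3],"angular": [0,0,0]},
    {"hand": 1,"offset": [5.92,-1.0,-0.3],"angular": [0,0,0]},
    {"hand": 1,"offset": [6.9,-1.18,-0.3],"angular": [0,0,0]},
    {"hand": 1,"offset": [7.6,-1.3,-0.3],"angular": [0,0,0]}
  ]
}}

```text
time: 4.35
tool_pos: [0.4241, -0.1922, 0.0753]
tcp_rot: [-0.267, -3.13, 0.0]
wrist_force: [-2.3, 0.6, 0.4]
width: 1.001
```

```bash
python3 - <<'E'
from workcell import bot
import cv2,pickle,numpy as np
d={n:bot.read_camera(n) for n in("top","side")}
pickle.dump(d,open("c1.pkl","wb"))
a=cv2.resize(d["top"]["frame"][150:300,335:465],None,fx=4,fy=4,interpolation=cv2.INTER_CUBIC)[:,:]
b=d["side"]["frame"][200:350,300:500]
o=np.zeros((600,800,3),np.uint8);o[:,:520]=a;b=cv2.resize(b,(280,210));o[:210,520:]=b
cv2.imwrite("pics/c1.png",o)
E
```

```text
(no output)
```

View pics/c1.png

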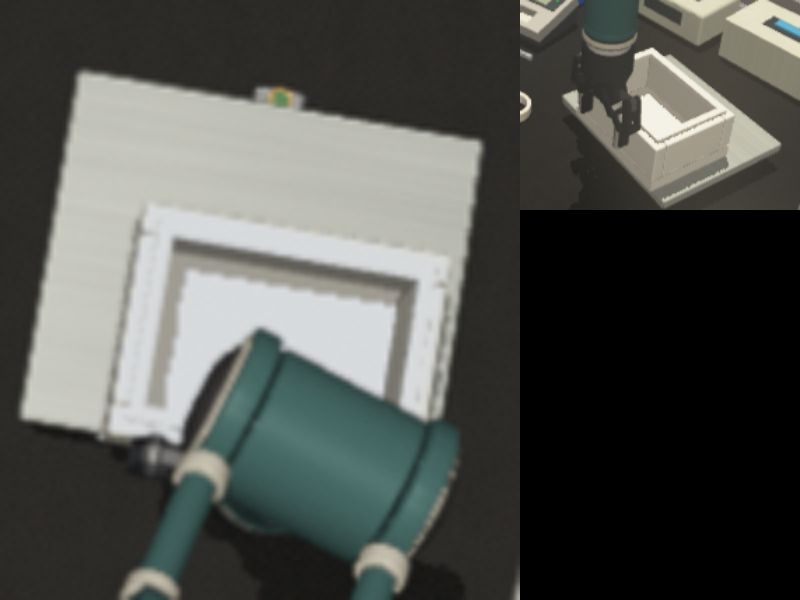

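The box has turned square to the pan. The far rim corners are at (147,207) and (449,258) in the crop, and the near-left corner is at (109,433).

```bash
python3 - <<'E'
from h import *;import pickle
t=pickle.load(open("c1.pkl","rb"))["top"]
f=lambda X,Y:(335+X/4-.37,150+Y/4-.37)
A,B,C=[onplane(t,f(*p),.135)[:2] for p in((147,207),(449,258),(109,433))]
yv=(A-B)/np.linalg.norm(A-B);xv=np.array([yv[1],-yv[0]])
c=(A+B)/2-xv*.075
e=np.array([[.9857,-.1682],[.1682,.9857]])
print(np.linalg.norm(A-B),np.linalg.norm(A-C),"yaw",np.arctan2(-yv[0],yv[1]),np.arctan2(*(A-C)[::-1]),"pan-frame",e@(c-[.5567,-.2138]))
E
```

```text
0.19580092517299402 0.14563630614641437 yaw -0.16147183902383658 -0.16930559741324658 pan-frame [-0.05436928 -0.01357335]
```

Request:
{"fn": "drive_tool", "kwargs": {
  "deltas": [
    {"hand": 1,"offset": [0.66,0.04,0],"angular": [0,0,0]},
    {"hand": 1,"offset": [1.32,0.08,0],"angular": [0,0,0]},
    {"hand": 1,"offset": [1.98,0.12,0],"angular": [0,0,0]},
    {"hand": 1,"offset": [2.64,0.16,0],"angular": [0,0,0]},
    {"hand": 1,"offset": [3.3,0.2,0],"angular": [0,0,0]},
    {"hand": 1,"offset": [3.96,0.24,0],"angular": [0,0,0]},
    {"hand": 1,"offset": [4.6,0.28,0],"angular": [0,0,0]},
    {"hand": 1,"offset": [5.1,0.3,0],"angular": [0,0,0]}
  ]
}}

```text
time: 5.45
tool_pos: [0.475, -0.189, 0.0753]
tcp_rot: [-0.267, -3.13, -0.0]
wrist_force: [-0.3, 0.4, -0.6]
width: 1.002
```

Request:
{"fn": "drive_tool", "kwargs": {
  "deltas": [
    {"hand": 1,"offset": [0,0,0],"angular": [0,0,0]},
    {"hand": 1,"offset": [-1,0.17,0],"angular": [0,0,0]},
    {"hand": 1,"offset": [-4,0.7,0],"angular": [0,0,0]},
    {"hand": 1,"offset": [-6.5,1.1,0],"angular": [0,0,0]},
    {"hand": 1,"offset": [-6.5,1.1,5],"angular": [0,0,0]},
    {"hand": 1,"offset": [-6.5,5,10],"angular": [0,0,0]},
    {"hand": 1,"offset": [-6.5,10,15],"angular": [0,0,0]},
    {"hand": 0,"offset": [-6.5,15,18],"angular": [0,0,5]}
  ]
}}

```text
time: 6.45
tool_pos: [0.4093, -0.0423, 0.2551]
tcp_rot: [0.13, 3.136, -0.001]
wrist_force: [0.4, -0.5, -0.1]
width: 0.819
```

```bash
python3 - <<'E'
from workcell import bot
import cv2,pickle,numpy as np
d={n:bot.read_camera(n) for n in("top","side")}
pickle.dump(d,open("c2.pkl","wb"))
a=cv2.resize(d["top"]["frame"][150:300,335:465],None,fx=4,fy=4,interpolation=cv2.INTER_CUBIC)[:,:]
b=d["side"]["frame"][200:350,300:500]
o=np.zeros((600,800,3),np.uint8);o[:,:520]=a;b=cv2.resize(b,(280,210));o[:210,520:]=b
cv2.imwrite("pics/c2.png",o)
E
```

```text
(no output)
```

View pics/c2.png

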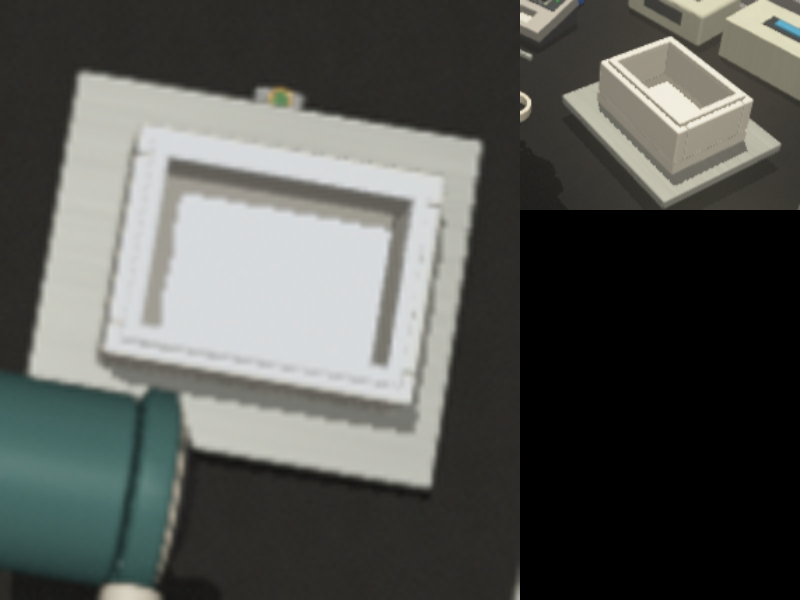

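```bash
python3 - <<'E'
from h import *;import pickle
from workcell import bot
from scipy.spatial.transform import Rotation as Ro
t=pickle.load(open("c2.pkl","rb"))["top"]
f=lambda X,Y:(335+X/4-.37,150+Y/4-.37)
P=np.array([onplane(t,f(*p),.135)[:2] for p in((141,127),(443,178),(411,403),(104,352))])
c=P.mean(0);yv=P[0]-P[1]
e=np.array([[.9857,-.1682],[.1682,.9857]])
print("yaw",np.arctan2(-yv[0],yv[1]),"pan-frame",e@(c-[.5567,-.2138]))
s=bot.read_state();w=.171;th=np.radians(12)
n=np.array([-np.sin(th)*np.cos(w),-np.sin(th)*np.sin(w),np.cos(th)])
y=np.array([-np.sin(w),np.cos(w),0]);z=-n;x=np.cross(y,z)
T=Ro.from_matrix(np.stack([x,y,z],1));C=Ro.from_rotvec(s["tcp_rot"])
print("turn deg",np.degrees((T*C.inv()).as_rotvec()),"n",n)
k=np.array([.574,.1853,.0337])
for h in(.06,.02,0,-.006):print(h,k+n*h,"cm",100*(k+n*h-s["tool_pos"]))
print(s["tool_pos"],s["width"])
E
```

```text
yaw -0.16060514815715565 pan-frame [-0.0020935  -0.00168369]
turn deg [  0.46806957 -11.50522004  14.13330603] n [-0.20487932 -0.03537989  0.9781476 ]
0.06 [0.56170724 0.18317721 0.09238886] cm [ 15.04197207  22.28139551 -16.51345165]
0.02 [0.56990241 0.1845924  0.05326295] cm [ 15.86148934  22.42291505 -20.42604205]
0 [0.574  0.1853 0.0337] cm [ 16.27124798  22.49367482 -22.38233725]
-0.006 [0.57522928 0.18551228 0.02783111] cm [ 16.39417557  22.51490275 -22.96922582]
[ 0.41128752 -0.03963675  0.25752337] 0.6482966641485168
```

The box is within about 2 mm of the pan centre and within 0.01 rad of square. Next is the tare key.

Request:
{"fn": "drive_tool", "kwargs": {
  "deltas": [
    {"hand": 0,"offset": [3,4,0],"angular": [0,0,0]},
    {"hand": 0,"offset": [6,9,0],"angular": [0.1,-2.9,3.5]},
    {"hand": 0,"offset": [9,14,-2],"angular": [0.2,-5.8,7.1]},
    {"hand": 0,"offset": [12,18,-4],"angular": [0.35,-8.6,10.6]},
    {"hand": 0,"offset": [15,22.3,-6],"angular": [0.47,-11.5,14.1]},
    {"hand": 0,"offset": [15,22.3,-11],"angular": [0.47,-11.5,14.1]},
    {"hand": 0,"offset": [15,22.3,-15.5],"angular": [0.47,-11.5,14.1]},
    {"hand": 0,"offset": [15,22.3,-15.5],"angular": [0.47,-11.5,14.1]}
  ]
}}

```text
time: 7.55
tool_pos: [0.5545, 0.1777, 0.0918]
tcp_rot: [-0.241, 2.943, 0.02]
wrist_force: [0.4, 0.8, -0.8]
width: -0.0
```

Request:
{"fn": "drive_tool", "kwargs": {
  "deltas": [
    {"hand": 0,"offset": [0,0,0],"angular": [0,0,0]},
    {"hand": 0,"offset": [0,0,0],"angular": [0,0,0]}
  ]
}}

```text
time: 7.8
tool_pos: [0.5617, 0.1801, 0.1007]
tcp_rot: [-0.24, 2.927, 0.025]
wrist_force: [0.3, 0.3, 0.8]
width: -0.002
```

```bash
cat > chk.py <<'E'
import sys
from h import *;from workcell import bot
from scipy.spatial.transform import Rotation as Ro
s=bot.read_state();k=np.array([.574,.1853,.0337]);M=Ro.from_rotvec(s["tcp_rot"]).as_matrix()
n=np.array([-.2049,-.0354,.9781]);y=np.array([-.1702,.9854,0]);x=np.cross(y,n);d=s["tool_pos"]-k
print("panel-frame mm x,y,n",1000*np.array([d@x,d@y,d@n]),"axis err deg",np.degrees(np.arccos(-M[:,2]@n)),np.degrees(np.arccos(M[:,1]@y)),s["wrist_force"],s["width"],s["time"])
E
python3 - <<'E'
import chk
from h import *;from workcell import bot
a,b=[bot.read_camera(n) for n in("top","side")]
o=np.zeros((460,800,3),np.uint8)
o[:,:400]=cv2.resize(a["frame"][150:242,195:275],(400,460),interpolation=cv2.INTER_CUBIC)
o[:,400:]=cv2.resize(b["frame"][145:237,260:340],(400,460),interpolation=cv2.INTER_CUBIC)
cv2.imwrite("pics/c3.png",o)
E
```

```text
panel-frame mm x,y,n [ 1.18968947 -3.00546284 68.25607233] axis err deg 0.5787981028819051 0.5033773555047675 [0.25807289 0.30417597 0.77068386] -0.0015276998135621868 7.8
```

View pics/c3.png

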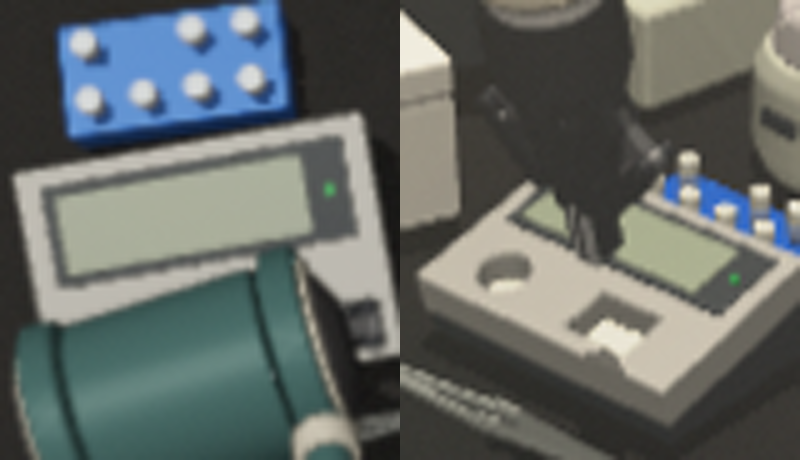

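The fingers are shut above the tare well, with the side view showing the tip at (597,258) and the well at (612,320). I'll remove the small lateral error on the way down and stop just above the panel.

Request:
{"fn": "drive_tool", "kwargs": {
  "deltas": [
    {"hand": 0,"offset": [0.3,0.35,-1.5],"angular": [0,0,0]},
    {"hand": 0,"offset": [0.6,0.4,-3.2],"angular": [0,0,0]},
    {"hand": 0,"offset": [0.8,0.45,-4.7],"angular": [0,0,0]},
    {"hand": 0,"offset": [0.8,0.45,-4.7],"angular": [0,0,0]},
    {"hand": 0,"offset": [0.8,0.45,-4.7],"angular": [0,0,0]}
  ]
}}

```text
time: 8.52
tool_pos: [0.5674, 0.1845, 0.0503]
tcp_rot: [-0.241, 2.933, 0.024]
wrist_force: [0.1, 0.2, 0.1]
width: -0.0
```

```bash
python3 - <<'E'
import chk
from h import *;from workcell import bot
b=bot.read_camera("side");s=bot.read_state()
print("tip proj crop",(proj(b,s["tool_pos"])-[260,170])*8,"well centre",(proj(b,chk.k+.015*chk.n)-[260,170])*8)
cv2.imwrite("pics/c4.png",cv2.resize(b["frame"][170:240,260:350],None,fx=8,fy=8,interpolation=cv2.INTER_CUBIC))
E
```

```text
panel-frame mm x,y,n [-3.03363123  0.31681171 17.59903779] axis err deg 0.7728954897020479 0.470714489935854 [0.11243162 0.22783875 0.12078332] -0.0001573000196855118 8.525
tip proj crop [322.93579094 316.12887267] well centre [329.61399989 318.80658796]
```

View pics/c4.png

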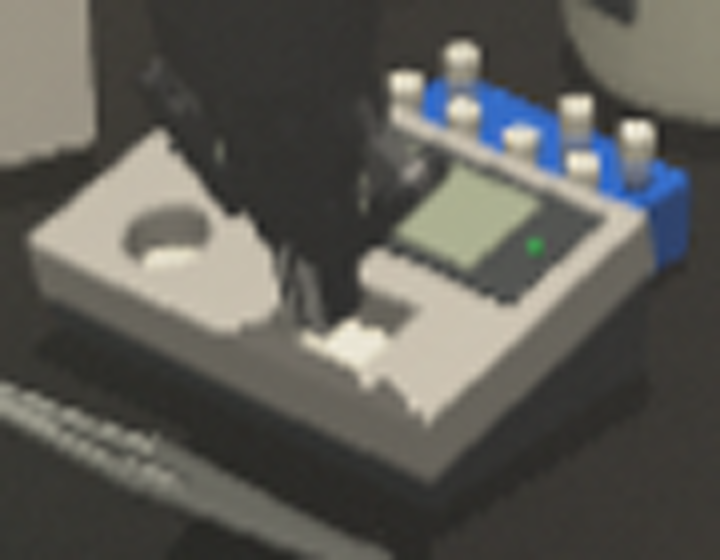

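The tip sits about 20 crop px left of the well centre (344,316). I'll shift about 4.5 mm towards +x and then go into the well.

Request:
{"fn": "drive_tool", "kwargs": {
  "deltas": [
    {"hand": 0,"offset": [0.45,-0.1,0.05],"angular": [0,0,0]},
    {"hand": 0,"offset": [0.45,-0.1,0.05],"angular": [0,0,0]},
    {"hand": 0,"offset": [0.55,-0.09,-0.4],"angular": [0,0,0]},
    {"hand": 0,"offset": [0.65,-0.07,-0.9],"angular": [0,0,0]},
    {"hand": 0,"offset": [0.65,-0.07,-0.9],"angular": [0,0,0]},
    {"hand": 0,"offset": [0.65,-0.07,-0.9],"angular": [0,0,0]}
  ]
}}

```text
time: 9.32
tool_pos: [0.5739, 0.1838, 0.0415]
tcp_rot: [-0.241, 2.932, 0.024]
wrist_force: [0.1, -0.3, 0.6]
width: 0.002
```

```bash
python3 chk.py
```

```text
panel-frame mm x,y,n [ 1.23379436 -1.49188656  7.69700589] axis err deg 0.7602172347791494 0.4708451504871232 [ 0.08134004 -0.33263472  0.55525053] 0.002430914572579632 9.325
```

Request:
{"fn": "drive_tool", "kwargs": {
  "deltas": [
    {"hand": 0,"offset": [0.08,0.01,-0.39],"angular": [0,0,0]},
    {"hand": 0,"offset": [0.16,0.03,-0.78],"angular": [0,0,0]},
    {"hand": 0,"offset": [0.2,0.035,-0.98],"angular": [0,0,0]},
    {"hand": 0,"offset": [0.24,0.04,-1.17],"angular": [0,0,0]},
    {"hand": 0,"offset": [0.24,0.04,-1.17],"angular": [0,0,0]}
  ]
}}

```text
time: 9.95
tool_pos: [0.5763, 0.1842, 0.03]
tcp_rot: [-0.241, 2.932, 0.024]
wrist_force: [-1.7, -0.7, 1.6]
width: -0.001
```

```bash
python3 chk.py
```

```text
panel-frame mm x,y,n [ 1.27930782 -1.4450115  -4.06120544] axis err deg 0.756497090300155 0.47031231302902166 [-1.65333643 -0.65078051  1.64372653] -0.0005670229842234291 9.95
```

Request:
{"fn": "drive_tool", "kwargs": {
  "deltas": [
    {"hand": 0,"offset": [0.02,0.003,-0.1],"angular": [0,0,0]},
    {"hand": 0,"offset": [0.04,0.007,-0.2],"angular": [0,0,0]},
    {"hand": 0,"offset": [0.04,0.007,-0.2],"angular": [0,0,0]}
  ]
}}

```text
time: 10.32
tool_pos: [0.5767, 0.1843, 0.028]
tcp_rot: [-0.241, 2.932, 0.024]
wrist_force: [-2.1, -0.6, 4.0]
width: 0.001
```

```bash
python3 chk.py
```

```text
panel-frame mm x,y,n [ 1.2898034  -1.45311529 -6.05246304] axis err deg 0.7493633546106623 0.47025778954693986 [-2.07670777 -0.5981655   4.03735984] 0.0012020019061812369 10.325
```

Request:
{"fn": "drive_tool", "kwargs": {
  "deltas": [
    {"hand": 0,"offset": [0.02,0.003,-0.1],"angular": [0,0,0]},
    {"hand": 0,"offset": [0.03,0.005,-0.15],"angular": [0,0,0]},
    {"hand": 0,"offset": [0.03,0.005,-0.15],"angular": [0,0,0]}
  ]
}}

```text
time: 10.7
tool_pos: [0.5768, 0.1843, 0.0278]
tcp_rot: [-0.241, 2.933, 0.024]
wrist_force: [-8.1, -1.9, 13.3]
width: -0.002
```

```bash
python3 chk.py
```

```text
panel-frame mm x,y,n [ 1.34190003 -1.4498531  -6.35225413] axis err deg 0.7697775045165426 0.47390598309013837 [-8.09356037 -1.90221065 13.31275684] -0.0018882941664817015 10.7
```

It bottomed hard: about 4.4 N, then 14 N within 0.3 mm. Some of that force is sideways, so I'll let the key up and press once more 2.5 mm nearer to rule out a jam on the wall.

Request:
{"fn": "drive_tool", "kwargs": {
  "deltas": [
    {"hand": 0,"offset": [-0.16,-0.03,0.78],"angular": [0,0,0]},
    {"hand": 0,"offset": [-0.2,-0.04,1.0],"angular": [0,0,0]},
    {"hand": 0,"offset": [-0.45,-0.08,0.95],"angular": [0,0,0]},
    {"hand": 0,"offset": [-0.45,-0.08,0.95],"angular": [0,0,0]},
    {"hand": 0,"offset": [-0.37,-0.07,0.55],"angular": [0,0,0]},
    {"hand": 0,"offset": [-0.31,-0.055,0.27],"angular": [0,0,0]},
    {"hand": 0,"offset": [-0.31,-0.055,0.27],"angular": [0,0,0]}
  ]
}}

```text
time: 11.58
tool_pos: [0.5741, 0.1837, 0.0291]
tcp_rot: [-0.241, 2.932, 0.024]
wrist_force: [-0.1, 0.2, 2.5]
width: 0.002
```

```bash
python3 chk.py
```

```text
panel-frame mm x,y,n [-1.1198228  -1.55131868 -4.49405119] axis err deg 0.7514184001151273 0.47509425808607825 [-0.11202488  0.2062289   2.4888935 ] 0.0019611988213394525 11.575
```

Request:
{"fn": "drive_tool", "kwargs": {
  "deltas": [
    {"hand": 0,"offset": [0.02,0.003,-0.1],"angular": [0,0,0]},
    {"hand": 0,"offset": [0.04,0.007,-0.2],"angular": [0,0,0]},
    {"hand": 0,"offset": [0.04,0.007,-0.2],"angular": [0,0,0]}
  ]
}}

```text
time: 11.95
tool_pos: [0.5744, 0.1838, 0.0275]
tcp_rot: [-0.241, 2.932, 0.024]
wrist_force: [-1.4, -1.3, 4.2]
width: 0.0
```

```bash
python3 chk.py
```

```text
panel-frame mm x,y,n [-1.11118921 -1.5406187  -6.11238611] axis err deg 0.7415803657738118 0.4723740990857293 [-1.39438972 -1.32946441  4.17627165] 0.0003448186914366564 11.95
```

Request:
{"fn": "drive_tool", "kwargs": {
  "deltas": [
    {"hand": 0,"offset": [0.02,0.003,-0.1],"angular": [0,0,0]},
    {"hand": 0,"offset": [0.03,0.005,-0.15],"angular": [0,0,0]},
    {"hand": 0,"offset": [0.03,0.005,-0.15],"angular": [0,0,0]}
  ]
}}

```text
time: 12.32
tool_pos: [0.5745, 0.1838, 0.0272]
tcp_rot: [-0.241, 2.932, 0.024]
wrist_force: [-8.1, -2.2, 16.4]
width: -0.003
```

```bash
python3 chk.py
```

```text
panel-frame mm x,y,n [-1.08265358 -1.54048255 -6.41265992] axis err deg 0.7635003719480379 0.47314806181926167 [-8.05256613 -2.24666408 16.43522199] -0.0034228878373361864 12.325
```

The stop is at the same depth (−6.4 mm) in both places, with a spring-like rise before it, so the key was fully down. Now I retract.

Request:
{"fn": "drive_tool", "kwargs": {
  "deltas": [
    {"hand": 0,"offset": [-0.2,-0.03,1.0],"angular": [0,0,0]},
    {"hand": 0,"offset": [-0.6,-0.1,3.0],"angular": [0,0,0]},
    {"hand": 0,"offset": [-1.4,-0.25,7],"angular": [0,0,0]},
    {"hand": 0,"offset": [-2.4,-0.4,12],"angular": [0,0,0]},
    {"hand": 0,"offset": [-6,-0.4,17],"angular": [0,0,0]},
    {"hand": 0,"offset": [-11,-0.4,20],"angular": [0,0,0]},
    {"hand": 0,"offset": [-14,-0.4,21],"angular": [0,0,0]},
    {"hand": 0,"offset": [-14,-0.4,21],"angular": [0,0,0]}
  ]
}}

```text
time: 13.32
tool_pos: [0.4336, 0.1802, 0.2368]
tcp_rot: [-0.243, 2.93, 0.026]
wrist_force: [-0.7, -1.0, -1.6]
width: 0.001
```

Request:
{"fn": "drive_tool", "kwargs": {
  "deltas": [
    {"hand": 0,"offset": [0,0,0],"angular": [0,0,0]},
    {"hand": 0,"offset": [0,0,0],"angular": [0,0,0]}
  ]
}}

```text
time: 13.58
tool_pos: [0.435, 0.1797, 0.2348]
tcp_rot: [-0.241, 2.933, 0.023]
wrist_force: [-0.0, 0.1, -0.3]
width: 0.002
```

```bash
python3 - <<'E'
from h import *;from workcell import bot
a,b=[bot.read_camera(n) for n in("top","side")]
o=np.zeros((600,800,3),np.uint8)
o[:360]=cv2.resize(a["frame"][135:315,100:500],(800,360))
o[360:600]=cv2.resize(b["frame"][160:340,150:500],(800,240)) if 0 else cv2.resize(b["frame"][150:350,0:640],(800,240))
cv2.imwrite("pics/c5.png",o);print(bot.read_state()["wrist_force"],bot.read_state()["time"])
E
```

```text
[ 0.29600291  0.51647947 -0.32761125] 13.675
```

View pics/c5.png

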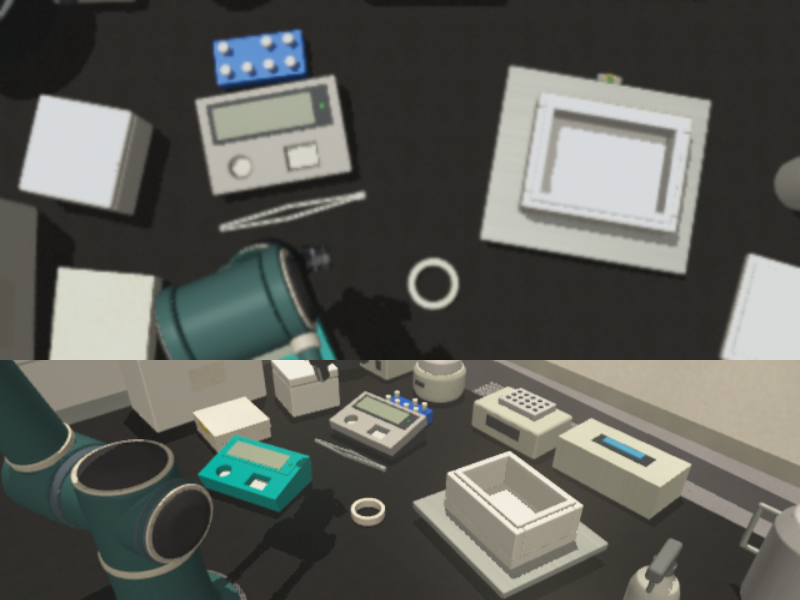

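The box stands square mid-pan around (607,165), and both keys at (241,167) and (302,156) look as they did at the start. The forceps, tape and rack haven't moved.

```bash
python3 -c "
from workcell import bot
print(bot.finish_job())"
```

```text
the job is handed in; nothing more can be done
None
```

The foam box is in the middle of the pan and the tare key has been pressed and released. I handed the job in at about 13.7 s, and no verdict was reported.

- **Box:** I pushed it back flat with the outside of both open fingers. After I took the hand away, it measured about 2 mm off the pan's centre along each side and about 0.01 rad off square. I didn't measure it again after pressing the key. In the last pictures it still stands square mid-pan.
- **Tare key:** I pressed it twice with the shut fingertips. Each time the force rose to about 4.4 N and then hit a hard stop at the same depth, about 14 N the first time and 18 N the second. The first press also showed a few newtons of sideways force. I repeated it 2.5 mm nearer to rule out a jam on the well wall, and the stop came at the same depth.
- **Last checks:** Both keys look up again, and the wrist force is near zero with the hand clear. The rack, forceps, tape, small box and cryobox look unmoved. The lid and spray bottle are only partly in the last picture, but the arm never went near them.
- **Disagreement:** The side camera placed the tare well about 3 mm from the top-camera estimate. I aimed between the two, and that fitted the well.

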